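# Shut and clamp the swing-top canister

### The job

One of the two swing-top canisters on the baker's bench has been left open: lower its lid onto the seal, then swing its wire bail up from the front and over the crest of the saddle on the lid until it snaps into its seat and clamps the lid down, and let go. Once it has snapped home push no further, as wrenching it against the stop would spoil the clasp. Leave everything else on the bench where it is.

Things in the scene. Friction and masses are not known exactly. Their poses are not given: they have to be found in the camera images.
- canister: The open canister: metal, 110 mm across, rim at z = 135 mm, on a dark 150 x 130 mm plate screwed to the bench. Origin: centre of its underside. Its front, where the bail hangs, faces its own -x; the lid hinge is at +x. A shut twin of the same shape, bail upright, also fixed, stands elsewhere on the bench, unlisted.
- lid (a joint): Lid hinge, rad, axis along the canister's y at x = 66, z = 138 mm. 0: level; grows as the lid opens (up and back). Stiff: the lid stays where left. Below about 0.06 it squeezes a springy seal (about 2 N per mm at the front edge) and, unclamped, comes back up to 0.05-0.07; clamped it is held at 0.01 to 0.035. Its start is 0.75 to 1.4.
- lid_cover: Round lid, 112 mm across, 6 mm thick; origin: centre of its underside, axes as the canister's when level. On top a dark saddle 20 mm wide (y), 49 mm long: from the front a ramp up to a crest 45 mm above the origin; 6 mm behind it a seat 2 mm lower, ended by a stop wall. Set along a slot, the crest lies 10 mm in front of to 2 mm behind the lid's centre: not reported, to be felt or seen.
- lid_edge (a point): Point on the lid's upper face, 52 mm from its centre towards the front (118 mm from the hinge axis): a place to push the lid down, clear of the saddle.
- bail (a joint): Bail hinge, rad, about the canister's y through bail_pivot. 0: level, pointing to the front (-x); grows swinging up; pi/2: upright. Stays where left. With the lid down the bar meets the ramp at 1.2 to 1.5, the crest is 0.05 to 0.06 before home, home (seat, against the rigid stop wall) is 1.45 to 1.62 by the saddle's setting. The crest takes up to about 14 N at the loop, then it snaps forward by itself.
- bail_wire: The bail, round 5 mm steel wire; origin on the pivot axis, extending along its own -x: two legs 127 mm apart, a cross bar (along y) 88 mm from the axis that bears on the saddle, and at its middle a finger loop 29 mm wide (y) reaching out to 123 mm from the axis. Pinched across its width from above, the loop turns between the pads.
- bail_pivot (a point): Centre of the bail's pivot axis, on the canister's axis, 95 mm above the bench.
- bail_loop (a point): Middle of the finger loop, 114 mm from the pivot axis.
- shaker: Glass jar with a steel cap, 52 mm across, 75 mm tall, standing between the canisters; origin under its centre. A bystander.
- oil: Amber bottle, 62 mm across, 190 mm tall, at the left; origin under its centre. A bystander.
- mug: White mug, 80 mm across, 90 mm tall, at the right; origin under its centre. A bystander.
- bowl: Steel bowl, 150 mm across, 60 mm tall, behind the canisters; origin under its centre. A bystander.
- scraper: Bench scraper lying flat, 130 mm wide, 90 mm long, 18 mm high, at the right; origin under its centre. A bystander.
- brush: Pastry brush lying flat, in front of the shaker; origin under its handle's middle. A bystander.
There are look-alikes about, which are no part of the job. Leave any green look-alike of the canister alone.

How it is judged (in metres and radians):
On the way, in this order (a step that is already met when the one before it is completed fails the run):
1. the lid is lowered onto its seal (lid joint below 0.10) (value of joint lid below 0.1 rad), for 0.2 s.
2. the bail is over the crest and holds the lid down (bail above 1.40, lid below 0.045) (value of joint bail above 1.4 rad and value of joint lid below 0.045 rad), for 0.2 s.
At the end, for the whole second after the job is handed in: The bail has passed the crest and rests in the saddle's seat (bail joint above 1.40, at rest), bearing on the lid with more than 4 N and holding it squeezed onto the seal (lid joint between -0.02 and 0.045) (all of step 2 and value of joint lid above -0.02 rad and velocity of joint bail between -0.05 and 0.05 rad/s and contact force between lid_cover and bail_wire above 4 N); the robot touches nothing.
It fails at once if the bail is wrenched against the lid or saddle with more than 60 N (contact force between lid_cover and bail_wire above 60 N).
It fails at once if the fingers press on the lid with more than 60 N (contact force between the fingers and lid_cover above 60 N).
It fails at once if a bystander is moved by more than 30 mm (distance of any of shaker, oil, mug, bowl, scraper, brush from where it was at the start of the episode above 0.03 m).
It also fails if it takes over 64 s, if anything falls off the work surface, if the arm or the gripper's body presses on something with over 40 N, if the wrist force passes 120 N, or if a joint passes its speed limit or range.

### The arm

A 7-joint arm with a two-finger parallel gripper is mounted at the origin on the work surface. World frame = base frame: x ahead of the robot, y to its left, z up, the work surface at z = 0. Lengths are in m, angles in degrees, forces in N, time in s.
With the tool pointing down it reaches from about 0.425 to 0.875 m from the base axis. Payload 4.7 kg.
Tool frame: the origin (TCP) lies on the mounting face of the last link; the fingertips stand 182 mm ahead of it and the grasp point (between the pads) lies 164 mm ahead of it; z points along the fingers, y is the line along which they close (so a half turn about z gives the same grasp; the last joint's range is limited). The gripper opens to 87 mm and grips with 3 to 60 N. Pads are 19 mm wide; open, the fingers measure 117 mm over their backs; the gripper's body (75 mm by 190 mm) begins 51 mm behind the grasp point.
Start: joints at [-72.13, 18.392, -4.016, 83.108, 1.295, 78.541, -3.26], TCP at [0.191, 0.621, 0.405] pointing down, gripper open.
Joint ranges: [-163.93, 163.93], [-17.29, 119.83], [-79.2, 71.16], [3.27, 140.29], [-89.18, 269.18], [5.43, 117.66], [-154.24, 154.24]. Speed limits (degrees/s): [147.25, 147.25, 180, 180, 180, 180, 180].

### API

Orientations are given as [roll, pitch, yaw] about the fixed x, y, z axes, in that order (R = Rz(yaw) Ry(pitch) Rx(roll)).
In Python, from cell import env gives the robot as it stands.
- The arm moves only by the tool servo_tool, never from a script. Its argument "plan" is a list of rows, each an object with "xyz": the shift along the tool's x, y, z in cm, a list of three; "twist": the turn, a rotation vector about the tool's x, y, z in degrees, a list of three; "jaw": the closure, from 0 (fully open) to 1 (shut). In form: [{"xyz": [x, y, z], "twist": [wx, wy, wz], "jaw": jaw}, ...]. A call has 1 to 10 rows; each row is the pose to reach, as a shift and turn from the pose commanded when the call began, along the tool's axes at that moment; what a row does not reach only later rows make up. A row lasts 1/12 s, in which the tool goes at most 41.7 mm and 7.16 degrees, less where a joint would pass 70% of its speed; a pose out of reach is approached as far as the arm can. A call with a gripper value outside its range is refused whole. The fingers move at their own pace and stop on an object; "newtons" is the grip in N (left out, the last holds). Time passes only in rows, so rows that repeat a pose let the fingers close. It gives the time, the measured TCP pose, the force, the opening and the grip force at its end, in the units of the state.
- env.get_obs(): the state, without advancing time (a new reading comes with each control period).
- env.read_camera(name): name is "side" or "top" or "wrist"; returns a dict with "img" (400x640x3 uint8, red, green, blue), "camera_matrix" (3x3 intrinsics, pixels), "R" (3x3) and "t" (3): a world point X has camera coordinates R X + t. Camera axes: x right, y down, z forward; pixel columns grow to the right and rows downward; lengths in m; the calibration is good to about 2 mm. A picture is of the moment at which its call begins. There is no depth.
- env.sign_off(): hands the job in; it is judged then, once.
The state is a dict: "time_s": time; "qpos": joint angles; "joint_velocities": joint speeds; "effort": joint torques, N m; "tool_pos": TCP position; "tool_rot": TCP orientation; "force": force on the tool from outside, world axes, zero at the start; "wrist_torque": the same for the moment, N m; "grip_width": finger opening in m; "grasp_force": force on a finger pad.
Only numpy, scipy, OpenCV 4.12 (cv2) and the standard library are available. Lean on these libraries where they do the work, as an engineer would, in place of code of your own. Each camera call takes 0.05 s, during which the arm holds its last target. There are 200 camera calls.

## Working session

There is one attempt and no reset: what is moved stays moved. The work goes in short steps, Python scripts to look and compute and a tool call to move; the robot and the scene stay as the last step left them, time stands still between calls to the robot, and variables do not carry over. Pictures are saved under pics/ and viewed, at most 10 in all, crops included, and the job is handed in when it is done.

Besides the shell and the picture viewer there is one more tool, called after "Request:" by a JSON object that holds its "name" and its "arguments", one argument or row to a line. servo_tool: Moves the arm, as the interface text tells. Its arguments: {"type":"object","properties":{"plan":{"type":"array","items":{"type":"object","properties":{"xyz":{"type":"array","items":{"type":"number"}},"twist":{"type":"array","items":{"type":"number"}},"jaw":{"type":"number"}}}},"newtons":{"type":"number"}},"required":["plan"]}

```bash
mkdir -p pics; ls; cat > h.py <<'E'
import numpy as np, cv2
from cell import env
def shot(cam,name,crop=None,scale=1):
    d=env.read_camera(cam); im=d["img"][:,:,::-1]
    np.savez(f"pics/{name}.npz",**{k:np.array(v) for k,v in d.items()})
    if crop: x0,y0,x1,y1=crop; im=im[y0:y1,x0:x1]
    im=cv2.resize(im,None,fx=scale,fy=scale,interpolation=cv2.INTER_CUBIC)
    cv2.imwrite(f"pics/{name}.png",im); return d
def ray(d,u,v,z):
    K,R,t=[np.array(d[k]) for k in("camera_matrix","R","t")]
    c=-R.T@t; r=R.T@np.linalg.solve(K,[u,v,1]); return c+r*(z-c[2])/r[2]
def proj(d,X):
    K,R,t=[np.array(d[k]) for k in("camera_matrix","R","t")]
    p=K@(R@np.array(X)+t); return p[:2]/p[2]
E
python3 - <<'E'
from h import *
for c in("side","top"):
    d=shot(c,c+"0"); print(c,-np.array(d["R"]).T@d["t"],np.array(d["R"])[2])
o=env.get_obs(); print(o)
E
```

```text
pics
side [1.40860291 0.96150516 1.36658115] [-0.49496927 -0.50072403 -0.71012736]
top [0.22707134 0.08224578 1.83565816] [ 0.16881738  0.00409299 -0.98563885]
{'time_s': 0.1, 'qpos': array([-72.12950235,  18.43647983,  -4.01428426,  83.16662361,
         1.29648933,  78.54033644,  -3.26255023]), 'joint_velocities': array([ 0.12396429, -0.10156297,  0.00224767, -0.20536935, -0.02204562,
        0.0459553 , -0.04704377]), 'effort': array([ 4.37731715e-04, -4.92568052e+01, -4.05337103e-01, -3.13398528e+01,
       -6.41479203e-02,  3.94284446e-02,  8.02381078e-05]), 'tool_pos': array([0.19071822, 0.62121361, 0.40376284]), 'tool_rot': array([-1.79901867e+02,  7.19644534e-03,  1.62935638e+02]), 'force': array([ 0.02077414, -0.28201191, -0.13502   ]), 'wrist_torque': array([0.04569441, 0.02881016, 0.02398893]), 'grasp_force': 0.0, 'grip_width': 0.08720061938034379}
```

View pics/side0.png

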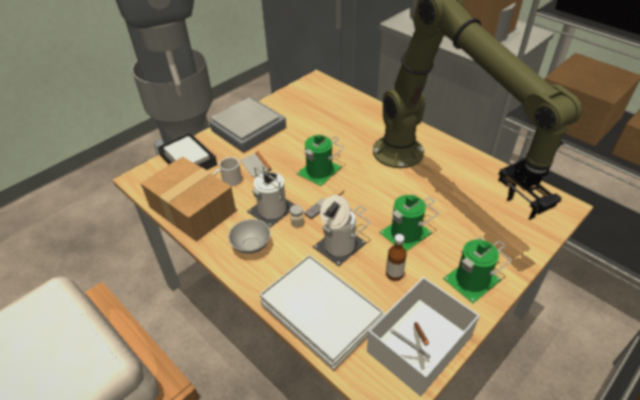

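View pics/top0.png

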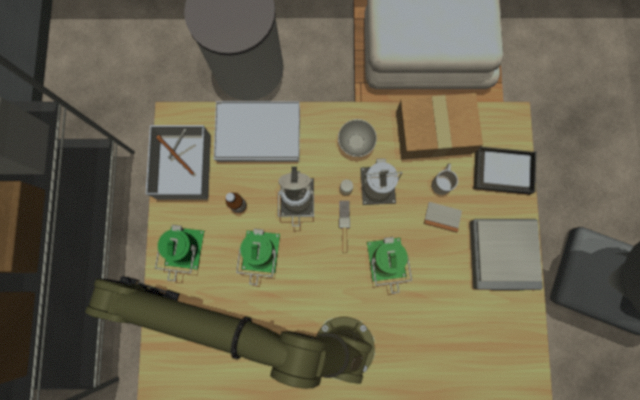

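Candidates: the metal canister with its lid up (top 296,195 / side 340,232), the shut metal twin (top 380,182 / side 268,195), and green look-alikes (top 180,247; 258,250; 388,260). I choose the open metal one at (296,195) and check it in a close crop.

```bash
python3 - <<'E'
from h import *
a=cv2.imread("pics/top0.png")[150:240,250:340]; b=cv2.imread("pics/side0.png")[180:270,300:390]
im=np.hstack([cv2.resize(x,(400,400),interpolation=cv2.INTER_CUBIC) for x in(a,b)])
cv2.imwrite("pics/crop0.png",im)
d=np.load("pics/top0.npz")
for u,v,z in[(296,195,.13),(279,219,.003),(314,219,.003),(314,178,.003)]: print(u,v,ray(d,u,v,z))
E
```

```text
296 195 [0.54425537 0.17480147 0.13      ]
279 219 [0.47445446 0.24593782 0.003     ]
314 219 [0.47446656 0.11196766 0.003     ]
314 178 [0.634991   0.11239463 0.003     ]
```

View pics/crop0.png

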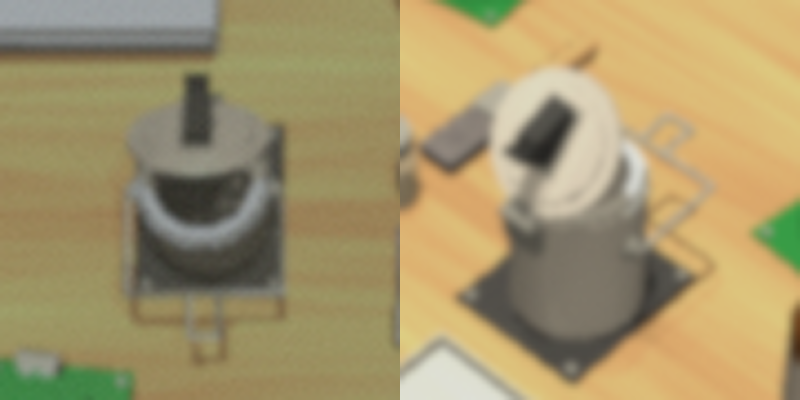

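The crop shows the open canister: lid tipped back towards +x, bail hanging to the front (-x, towards the robot), loop tip at top px (296,226). I'll fit its pose to these points.

```bash
cat > fit.py <<'E'
from h import *
from scipy.optimize import least_squares
T=np.load("pics/top0.npz");S=np.load("pics/side0.npz")
tp=lambda x,y:(250+x/4.4444,150+y/4.4444); sp=lambda x,y:(300+(x-400)/4.4444,180+y/4.4444)
def rot(a): c,s=np.cos(a),np.sin(a); return np.array([[c,-s,0],[s,c,0],[0,0,1]])
def W(p,X): return rot(p[2])@np.array(X)+[p[0],p[1],0]
def bail(b,r,y): return [-r*np.cos(b),y,.095+r*np.sin(b)]
def lid(l,x,z,y=0): # rel hinge at level
    return [.066+x*np.cos(l)+z*np.sin(l),y,.138-x*np.sin(l)+z*np.cos(l)]
obs=[(T,tp(137,290),lambda p:[-.075,.065,.003]),(T,tp(283,290),lambda p:[-.075,-.065,.003]),(T,tp(284,127),lambda p:[.075,-.065,.003]),
(S,sp(695,265),lambda p:[-.075,.065,.003]),(S,sp(575,383),lambda p:[.075,.065,.003]),(S,sp(458,298),lambda p:[.075,-.065,.003]),
(T,tp(128,293),lambda p:bail(p[3],.088,.0635)),(T,tp(283,293),lambda p:bail(p[3],.088,-.0635)),(T,tp(205,338),lambda p:bail(p[3],.120,0)),
(S,sp(712,185),lambda p:bail(p[3],.088,.0635)),(S,sp(676,122),lambda p:bail(p[3],.120,0)),
(S,sp(555,142),lambda p:lid(p[4],-.066,.003)),(T,tp(200,140),lambda p:lid(p[4],-.066,.003))]
f=lambda p:np.concatenate([proj(d,W(p,g(p)))-uv for d,uv,g in obs])
if __name__=="__main__":
    r=least_squares(f,[.55,.175,0,.1,1.],loss="soft_l1"); p=r.x
    print(p.round(4)); print(f(p).reshape(-1,2).round(1).tolist())
    for n,X in[("loop",bail(p[3],.114,0)),("lid edge",lid(p[4],-.118,.003)),("pivot",[0,0,.095])]: print(n,W(p,X).round(3))
E
python3 fit.py
```

```text
[0.5604 0.1773 0.0215 0.0165 0.7935]
[[-0.4, 1.3], [0.7, 0.6], [-0.3, -1.0], [0.4, 1.6], [-0.3, -0.5], [-1.0, -0.8], [-0.1, 0.6], [-0.1, -0.2], [0.1, -1.2], [-0.2, -0.2], [-0.1, 0.3], [0.5, -0.6], [-0.6, -0.2]]
loop [0.446 0.175 0.097]
lid edge [0.546 0.177 0.224]
pivot [0.56  0.177 0.095]
```

```bash
cat >> h.py <<'E'
from scipy.spatial.transform import Rotation as Ro
def rel(targets,rpy=(180,0,181),p0=None):
    """tool-frame shift (cm) and twist (deg) from present TCP to fingertip targets"""
    o=env.get_obs(); R=Ro.from_euler("xyz",o["tool_rot"],degrees=True); R1=Ro.from_euler("xyz",rpy,degrees=True)
    for t in targets:
        tcp=np.array(t)-R1.apply([0,0,.182]); d=R.inv().apply(tcp-o["tool_pos"])*100
        print(d.round(2).tolist(),(R.inv()*R1).as_rotvec(degrees=True).round(1).tolist())
    print("tip",(o["tool_pos"]+R.apply([0,0,.182])).round(4),o["tool_rot"].round(1),"F",o["force"].round(1),"t",o["time_s"])
E
python3 -c "
from h import *
rel([[.53,.177,.27]])"
```

```text
[-45.47, -32.52, -4.76] [-0.1, -0.0, -18.1]
tip [0.1906 0.6209 0.2218] [-179.9    0.   162.9] F [ 0.  -0.3 -0.1] t 0.1
```

Request:
{"name": "servo_tool", "arguments": {
  "plan": [
    {"xyz": [-33,-22,-3],"twist": [0,0,-18],"jaw": 0.6},
    {"xyz": [-33,-22,-3],"twist": [0,0,-18],"jaw": 0.6},
    {"xyz": [-33,-22,-3],"twist": [0,0,-18],"jaw": 0.6},
    {"xyz": [-33,-22,-3],"twist": [0,0,-18],"jaw": 0.6},
    {"xyz": [-33,-22,-3],"twist": [0,0,-18],"jaw": 0.6},
    {"xyz": [-33,-22,-3],"twist": [0,0,-18],"jaw": 0.6},
    {"xyz": [-33,-22,-3],"twist": [0,0,-18],"jaw": 0.6},
    {"xyz": [-33,-22,-3],"twist": [0,0,-18],"jaw": 0.6},
    {"xyz": [-33,-22,-3],"twist": [0,0,-18],"jaw": 0.6},
    {"xyz": [-33,-22,-3],"twist": [0,0,-18],"jaw": 0.6}
  ]
}}

```text
time_s: 0.93
tool_pos: [0.4448, 0.3092, 0.4351]
tool_rot: [-179.9, 0.1, -179.4]
force: [0.3, -1.0, -0.3]
grip_width: 0.0364
grasp_force: 0.0
```

```bash
python3 -c "
from h import *
rel([[.54,.177,.27]])"
```

```text
[-9.39, -13.32, -1.66] [-0.1, 0.1, -0.4]
tip [0.4451 0.3089 0.2531] [-1.799e+02  1.000e-01 -1.794e+02] F [ 0.3 -1.  -0.3] t 0.9333
```

Request:
{"name": "servo_tool", "arguments": {
  "plan": [
    {"xyz": [-5.4,-13.3,-2.5],"twist": [0,0,-0.4],"jaw": 0.6},
    {"xyz": [-5.4,-13.3,-2.5],"twist": [0,0,-0.4],"jaw": 0.6},
    {"xyz": [-5.4,-13.3,-2.5],"twist": [0,0,-0.4],"jaw": 0.6},
    {"xyz": [-5.4,-13.3,-2.5],"twist": [0,0,-0.4],"jaw": 0.6},
    {"xyz": [-5.4,-13.3,-2.5],"twist": [0,0,-0.4],"jaw": 0.6},
    {"xyz": [-5.4,-13.3,-2.5],"twist": [0,0,-0.4],"jaw": 0.6}
  ]
}}

```text
time_s: 1.43
tool_pos: [0.4982, 0.1807, 0.4598]
tool_rot: [180.0, -0.0, -178.9]
force: [-0.4, 0.7, -0.5]
grip_width: 0.0346
grasp_force: 0.0
```

```bash
python3 - <<'E'
from h import *
d=shot("wrist","w1"); rel([[.556,.177,.25]])
import fit
p=[.5604,.1773,.0215,.0165,.7935]
for n,X in[("loop end L",fit.bail(.0165,.1205,.0145)),("bar L end",fit.bail(.0165,.088,.0635)),("bar R",fit.bail(.0165,.088,-.0635)),("lid c",fit.lid(.7935,-.066,.003)),("lid edge",fit.lid(.7935,-.122,.003))]: print(n,proj(d,fit.W(p,X)).round())
E
```

```text
[-5.83, -0.68, 2.73] [0.0, -0.0, 0.3]
tip [0.4974 0.1826 0.2774] [ 180.    -0.  -178.7] F [-0.2  0.1 -1.6] t 1.4833
loop end L [328. 131.]
bar L end [368. 159.]
bar R [262. 159.]
lid c [315. 282.]
lid edge [313. 269.]
```

View pics/w1.png

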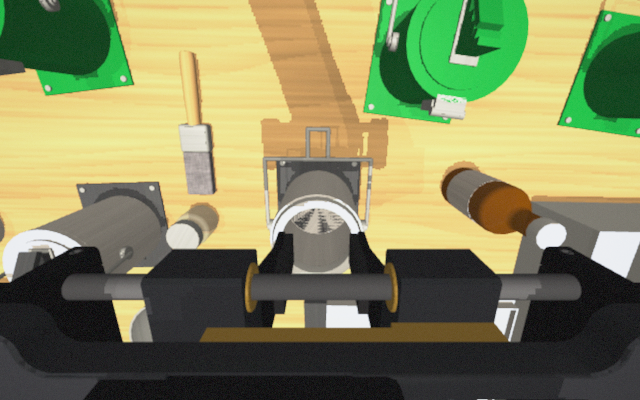

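The wrist view shows the bail bar ends at (265,159) and (372,159) and the loop tip at (318,128). That puts it about 3 mm further to +y than the fit, so y ≈ 0.179. Next I lower the lid with the fingers straddling the saddle.

```bash
python3 - <<'E'
from h import *
rel([[.6355-.112*np.cos(l),.179,.144+.112*np.sin(l)] for l in(1.1,.95,.79,.6,.45,.3,.2,.12)])
E
```

```text
[-8.7, -0.55, 3.35] [0.0, -0.0, 0.3]
[-7.27, -0.52, 4.22] [0.0, -0.0, 0.3]
[-5.9, -0.49, 5.38] [0.0, -0.0, 0.3]
[-4.54, -0.46, 7.01] [0.0, -0.0, 0.3]
[-3.7, -0.44, 8.46] [0.0, -0.0, 0.3]
[-3.09, -0.42, 10.03] [0.0, -0.0, 0.3]
[-2.81, -0.42, 11.11] [0.0, -0.0, 0.3]
[-2.67, -0.42, 12.0] [0.0, -0.0, 0.3]
tip [0.4974 0.1826 0.2774] [ 180.    -0.  -178.7] F [-0.2  0.1 -1.6] t 1.4833
```

Request:
{"name": "servo_tool", "arguments": {
  "plan": [
    {"xyz": [-7.3,-0.1,2],"twist": [0,0,0],"jaw": 0.6},
    {"xyz": [-7.3,-0.1,3],"twist": [0,0,0],"jaw": 0.6},
    {"xyz": [-7.3,-0.1,4],"twist": [0,0,0],"jaw": 0.6},
    {"xyz": [-7.3,-0.1,4],"twist": [0,0,0],"jaw": 0.6},
    {"xyz": [-7.3,-0.1,4],"twist": [0,0,0],"jaw": 0.6}
  ]
}}

```text
time_s: 1.9
tool_pos: [0.5698, 0.1846, 0.4183]
tool_rot: [-180.0, -0.2, -178.5]
force: [-1.1, -0.0, 0.6]
grip_width: 0.0348
grasp_force: 0.0
```

```bash
python3 - <<'E'
from h import *
rel([[.6355-.112*np.cos(l),.179,.144+.112*np.sin(l)] for l in(.95,.79,.6,.45,.3,.2,.12,.06)])
E
```

```text
[-0.04, -0.57, 0.12] [-0.0, -0.2, 0.5]
[1.32, -0.53, 1.28] [-0.0, -0.2, 0.5]
[2.68, -0.49, 2.92] [-0.0, -0.2, 0.5]
[3.51, -0.47, 4.38] [-0.0, -0.2, 0.5]
[4.12, -0.45, 5.94] [-0.0, -0.2, 0.5]
[4.4, -0.45, 7.03] [-0.0, -0.2, 0.5]
[4.54, -0.44, 7.91] [-0.0, -0.2, 0.5]
[4.59, -0.44, 8.58] [-0.0, -0.2, 0.5]
tip [0.5692 0.1845 0.2363] [-180.    -0.2 -178.5] F [-1.1 -0.   0.6] t 1.9
```

Request:
{"name": "servo_tool", "arguments": {
  "plan": [
    {"xyz": [0,-0.55,0.1],"twist": [0,0,0.5],"jaw": 0.6},
    {"xyz": [0.7,-0.55,0.7],"twist": [0,0,0.5],"jaw": 0.6},
    {"xyz": [1.3,-0.53,1.3],"twist": [0,0,0.5],"jaw": 0.6},
    {"xyz": [2.0,-0.5,2.1],"twist": [0,0,0.5],"jaw": 0.6},
    {"xyz": [2.7,-0.5,2.9],"twist": [0,0,0.5],"jaw": 0.6},
    {"xyz": [3.1,-0.5,3.6],"twist": [0,0,0.5],"jaw": 0.6},
    {"xyz": [3.5,-0.5,4.4],"twist": [0,0,0.5],"jaw": 0.6},
    {"xyz": [3.8,-0.5,5.2],"twist": [0,0,0.5],"jaw": 0.6},
    {"xyz": [4.1,-0.5,5.9],"twist": [0,0,0.5],"jaw": 0.6},
    {"xyz": [4.25,-0.5,6.5],"twist": [0,0,0.5],"jaw": 0.6}
  ]
}}

```text
time_s: 2.73
tool_pos: [0.528, 0.177, 0.354]
tool_rot: [180.0, -0.0, -179.1]
force: [-0.2, -0.8, 1.0]
grip_width: 0.035
grasp_force: 0.3
```

```bash
python3 - <<'E'
from h import *
rel([[.6355-.112*np.cos(l),.179,.144+.112*np.sin(l)] for l in(.2,.12,.06,.03)])
E
```

```text
[0.22, 0.2, 0.58] [0.0, -0.0, -0.1]
[0.36, 0.2, 1.46] [0.0, -0.0, -0.1]
[0.42, 0.2, 2.13] [0.0, -0.0, -0.1]
[0.44, 0.2, 2.47] [0.0, -0.0, -0.1]
tip [0.5279 0.1771 0.172 ] [ 180.    -0.  -179.1] F [-0.2 -0.8  1. ] t 2.7333
```

Request:
{"name": "servo_tool", "arguments": {
  "plan": [
    {"xyz": [0.2,0.2,0.6],"twist": [0,0,0],"jaw": 0.6},
    {"xyz": [0.3,0.2,1.0],"twist": [0,0,0],"jaw": 0.6},
    {"xyz": [0.35,0.2,1.4],"twist": [0,0,0],"jaw": 0.6},
    {"xyz": [0.4,0.2,1.7],"twist": [0,0,0],"jaw": 0.6},
    {"xyz": [0.4,0.2,1.9],"twist": [0,0,0],"jaw": 0.6},
    {"xyz": [0.4,0.2,2.1],"twist": [0,0,0],"jaw": 0.6},
    {"xyz": [0.4,0.2,2.1],"twist": [0,0,0],"jaw": 0.6}
  ]
}}

```text
time_s: 3.32
tool_pos: [0.5245, 0.1787, 0.3334]
tool_rot: [-180.0, -0.0, -179.2]
force: [-0.7, -0.2, 0.3]
grip_width: 0.0346
grasp_force: 0.0
```

```bash
python3 - <<'E'
from h import *
rel([[.524,.179,.144]])
a=shot("top","t1"); b=shot("side","s1")
im=np.hstack([cv2.resize(x,(400,400),interpolation=cv2.INTER_CUBIC) for x in(a["img"][150:240,250:340,::-1],b["img"][180:270,300:390,::-1])])
cv2.imwrite("pics/c1.png",im)
E
```

```text
[0.05, 0.03, 0.74] [-0.0, -0.0, -0.2]
tip [0.5245 0.1787 0.1514] [-180.    -0.  -179.2] F [-0.7 -0.2  0.3] t 3.3167
```

View pics/c1.png

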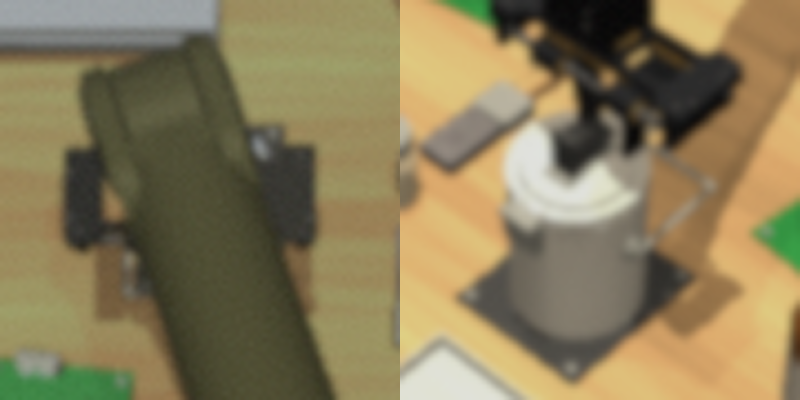

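The lid has come down and lies nearly level in the side view. I press on gently.

Request:
{"name": "servo_tool", "arguments": {
  "plan": [
    {"xyz": [0,0,0.2],"twist": [0,0,0],"jaw": 0.6},
    {"xyz": [0,0,0.4],"twist": [0,0,0],"jaw": 0.6},
    {"xyz": [0,0,0.5],"twist": [0,0,0],"jaw": 0.6},
    {"xyz": [0,0,0.5],"twist": [0,0,0],"jaw": 0.6}
  ]
}}

```text
time_s: 3.75
tool_pos: [0.5245, 0.1788, 0.3289]
tool_rot: [180.0, 0.0, -179.2]
force: [-0.2, 0.3, 1.8]
grip_width: 0.0347
grasp_force: 0.4
```

Request:
{"name": "servo_tool", "arguments": {
  "plan": [
    {"xyz": [0,0,0.15],"twist": [0,0,0],"jaw": 0.6},
    {"xyz": [0,0,0.2],"twist": [0,0,0],"jaw": 0.6},
    {"xyz": [0,0,0.2],"twist": [0,0,0],"jaw": 0.6},
    {"xyz": [0,0,0.2],"twist": [0,0,0],"jaw": 0.6}
  ]
}}

```text
time_s: 4.08
tool_pos: [0.5245, 0.1788, 0.3272]
tool_rot: [180.0, 0.0, -179.2]
force: [-1.8, 0.3, 5.7]
grip_width: 0.0346
grasp_force: 2.5
```

Request:
{"name": "servo_tool", "arguments": {
  "plan": [
    {"xyz": [0,0,0.15],"twist": [0,0,0],"jaw": 0.6},
    {"xyz": [0,0,0.15],"twist": [0,0,0],"jaw": 0.6},
    {"xyz": [0,0,-3],"twist": [0,0,0],"jaw": 0.6},
    {"xyz": [0,0,-6.5],"twist": [0,0,0],"jaw": 0.4},
    {"xyz": [3,0,-6.5],"twist": [0,0,0],"jaw": 0},
    {"xyz": [7,0,-6.5],"twist": [0,0,0],"jaw": 0},
    {"xyz": [7.9,0,-6.5],"twist": [0,0,0],"jaw": 0},
    {"xyz": [7.9,0,-6.5],"twist": [0,0,0],"jaw": 0},
    {"xyz": [7.9,0,-6.5],"twist": [0,0,0],"jaw": 0}
  ]
}}

```text
time_s: 4.83
tool_pos: [0.4455, 0.1776, 0.3917]
tool_rot: [180.0, 0.1, -179.1]
force: [0.1, -0.9, 0.1]
grip_width: 0.0669
grasp_force: 0.0
```

```bash
python3 - <<'E'
from h import *
d=shot("wrist","w2"); rel([[.446,.179,.082]])
b=shot("side","s2")
im=np.hstack([d["img"][50:400,100:540,::-1],cv2.resize(b["img"][180:270,300:390,::-1],(350,350),interpolation=cv2.INTER_CUBIC)])
cv2.imwrite("pics/c2.png",im)
E
```

```text
[0.02, 0.14, 12.77] [0.0, 0.1, -0.2]
tip [0.4463 0.1776 0.2097] [ 1.800e+02  1.000e-01 -1.792e+02] F [-0.1 -1.   0.2] t 4.8833
```

View pics/c2.png

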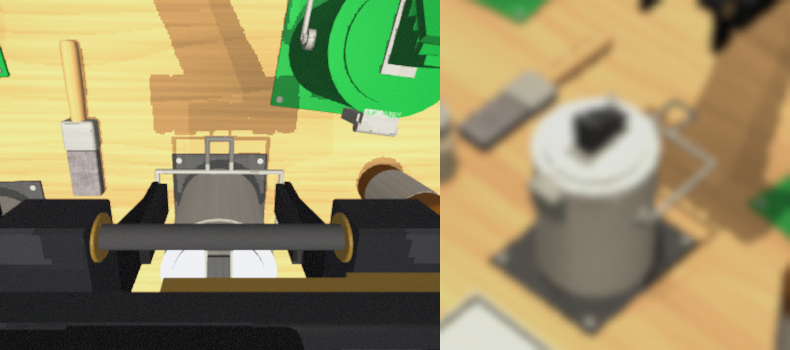

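The lid is level on its seal with the bail still in front. In the full wrist image the bar ends are at (258,222) and (384,222), and the loop tip is at (319,189).

```bash
python3 - <<'E'
from h import *
d=np.load("pics/w2.npz")
for u,v in[(258,222),(384,222),(319,189)]: print(ray(d,u,v,.097).round(4))
E
```

```text
[0.4742 0.1152 0.097 ]
[0.4723 0.2448 0.097 ]
[0.4381 0.1775 0.097 ]
```

Request:
{"name": "servo_tool", "arguments": {
  "plan": [
    {"xyz": [0,0.1,4],"twist": [0,0,0],"jaw": 0},
    {"xyz": [0,0.1,8],"twist": [0,0,0],"jaw": 0},
    {"xyz": [0,0.1,11],"twist": [0,0,0],"jaw": 0},
    {"xyz": [0,0.1,12.7],"twist": [0,0,0],"jaw": 0},
    {"xyz": [0,0.1,12.7],"twist": [0,0,0],"jaw": 0.5},
    {"xyz": [0,0.1,12.7],"twist": [0,0,0],"jaw": 0.8},
    {"xyz": [0,0.1,12.7],"twist": [0,0,0],"jaw": 0.8},
    {"xyz": [0,0.1,12.7],"twist": [0,0,0],"jaw": 0.8},
    {"xyz": [0,0.1,12.7],"twist": [0,0,0],"jaw": 0.8}
  ],
  "newtons": 25
}}

```text
time_s: 5.68
tool_pos: [0.4463, 0.179, 0.2663]
tool_rot: [179.9, 0.2, -179.2]
force: [-0.0, 0.4, -0.7]
grip_width: 0.0615
grasp_force: 0.0
```

```bash
python3 - <<'E'
from h import *
b0=.02
rel([[.5602-.114*np.cos(b),.179,.095+.114*np.sin(b)-.016] for b in np.r_[.02:1.25:.12]])
print(env.get_obs()["grip_width"])
E
```

```text
[0.01, 0.0, 0.31] [0.1, 0.2, -0.2]
[-0.1, 0.0, -1.06] [0.1, 0.2, -0.2]
[-0.38, 0.0, -2.39] [0.1, 0.2, -0.2]
[-0.81, -0.0, -3.69] [0.1, 0.2, -0.2]
[-1.4, -0.01, -4.93] [0.1, 0.2, -0.2]
[-2.13, -0.02, -6.08] [0.1, 0.2, -0.2]
[-2.99, -0.03, -7.14] [0.1, 0.2, -0.2]
[-3.97, -0.04, -8.09] [0.1, 0.2, -0.2]
[-5.06, -0.06, -8.92] [0.1, 0.2, -0.2]
[-6.24, -0.07, -9.61] [0.1, 0.2, -0.2]
[-7.5, -0.09, -10.15] [0.1, 0.2, -0.2]
tip [0.4468 0.1792 0.0843] [ 179.9    0.2 -179.2] F [-0.   0.4 -0.7] t 5.6833
0.061523418542310054
```

Request:
{"name": "servo_tool", "arguments": {
  "plan": [
    {"xyz": [0,0,0.3],"twist": [0,0,0],"jaw": 0.9},
    {"xyz": [0,0,0.3],"twist": [0,0,0],"jaw": 0.9},
    {"xyz": [0,0,0.3],"twist": [0,0,0],"jaw": 0.9},
    {"xyz": [0,0,0.3],"twist": [0,0,0],"jaw": 0.9},
    {"xyz": [0,0,0.3],"twist": [0,0,0],"jaw": 0.9},
    {"xyz": [0,0,0.3],"twist": [0,0,0],"jaw": 0.9}
  ]
}}

```text
time_s: 6.18
tool_pos: [0.4455, 0.1768, 0.2614]
tool_rot: [-179.8, -0.0, -179.2]
force: [-0.1, -5.6, -0.1]
grip_width: 0.0275
grasp_force: 25.0
```

```bash
python3 - <<'E'
from h import *
rel([[.5602-.114*np.cos(b),.179,.095+.114*np.sin(b)-.016] for b in np.r_[.02:1.25:.12]])
E
```

```text
[-0.07, 0.22, -0.19] [-0.2, -0.0, -0.2]
[-0.18, 0.22, -1.55] [-0.2, -0.0, -0.2]
[-0.45, 0.21, -2.89] [-0.2, -0.0, -0.2]
[-0.88, 0.2, -4.19] [-0.2, -0.0, -0.2]
[-1.46, 0.18, -5.43] [-0.2, -0.0, -0.2]
[-2.19, 0.17, -6.59] [-0.2, -0.0, -0.2]
[-3.04, 0.16, -7.65] [-0.2, -0.0, -0.2]
[-4.02, 0.14, -8.6] [-0.2, -0.0, -0.2]
[-5.11, 0.12, -9.43] [-0.2, -0.0, -0.2]
[-6.29, 0.1, -10.13] [-0.2, -0.0, -0.2]
[-7.54, 0.08, -10.67] [-0.2, -0.0, -0.2]
tip [0.4454 0.1762 0.0794] [-179.8   -0.  -179.2] F [-0.1 -5.6 -0.1] t 6.1833
```

Request:
{"name": "servo_tool", "arguments": {
  "plan": [
    {"xyz": [-0.1,-0.2,-1.4],"twist": [0,0,0],"jaw": 0.9},
    {"xyz": [-0.4,-0.2,-2.7],"twist": [0,0,0],"jaw": 0.9},
    {"xyz": [-0.8,-0.2,-4.0],"twist": [0,0,0],"jaw": 0.9},
    {"xyz": [-1.4,-0.2,-5.2],"twist": [0,0,0],"jaw": 0.9},
    {"xyz": [-2.1,-0.2,-6.4],"twist": [0,0,0],"jaw": 0.9},
    {"xyz": [-3.0,-0.2,-7.5],"twist": [0,0,0],"jaw": 0.9},
    {"xyz": [-4.0,-0.2,-8.4],"twist": [0,0,0],"jaw": 0.9},
    {"xyz": [-5.0,-0.2,-9.2],"twist": [0,0,0],"jaw": 0.9},
    {"xyz": [-6.2,-0.2,-9.9],"twist": [0,0,0],"jaw": 0.9},
    {"xyz": [-6.2,-0.2,-9.9],"twist": [0,0,0],"jaw": 0.9}
  ]
}}

```text
time_s: 7.02
tool_pos: [0.509, 0.1768, 0.3603]
tool_rot: [-179.9, 0.0, -179.3]
force: [1.0, -1.7, -6.5]
grip_width: 0.0261
grasp_force: 25.0
```

```bash
python3 - <<'E'
from h import *
o=env.get_obs(); print(o["grip_width"],o["grasp_force"])
b=shot("side","s3"); d=shot("wrist","w3")
rel([[.5602-.114*np.cos(b),.1765,.095+.114*np.sin(b)-.018] for b in np.r_[1.1,1.2,1.3,1.4]])
im=np.hstack([d["img"][50:400,100:540,::-1],cv2.resize(b["img"][180:270,300:390,::-1],(350,350),interpolation=cv2.INTER_CUBIC)])
cv2.imwrite("pics/c3.png",im)
E
```

```text
0.02605216585959085 24.976309555931948
[-0.1, -0.04, -0.11] [-0.1, -0.1, -0.2]
[-1.14, -0.05, -0.58] [-0.1, -0.1, -0.2]
[-2.22, -0.07, -0.94] [-0.1, -0.1, -0.2]
[-3.33, -0.08, -1.19] [-0.1, -0.1, -0.2]
tip [0.5072 0.1765 0.1775] [-1.799e+02 -1.000e-01 -1.792e+02] F [ 1.9 -2.  -6.4] t 7.1167
```

View pics/c3.png

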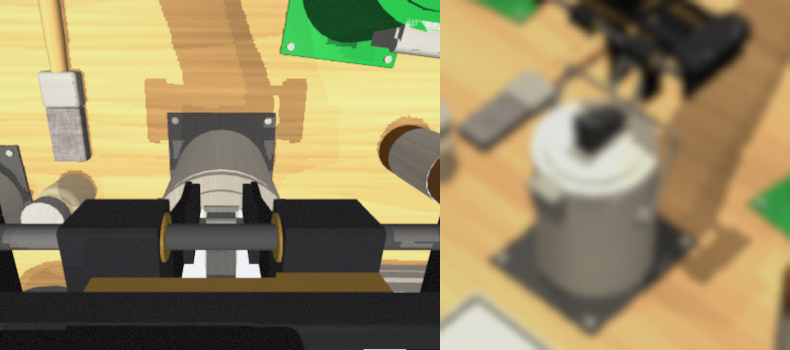

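The bail is raised to about 1.08 rad with the loop held. I release it, back off to the front and push from there, so the bail can snap ahead of the fingers by itself.

Request:
{"name": "servo_tool", "arguments": {
  "plan": [
    {"xyz": [0,0,0],"twist": [0,0,0],"jaw": 0.3},
    {"xyz": [0,0,0],"twist": [0,0,0],"jaw": 0.3},
    {"xyz": [0,0,0],"twist": [0,0,0],"jaw": 0.3},
    {"xyz": [2.0,0.1,0],"twist": [0,0,0],"jaw": 0.3},
    {"xyz": [4,0.2,-1.0],"twist": [0,0,0],"jaw": 0.5},
    {"xyz": [4,0.2,-1.5],"twist": [0,0,0],"jaw": 0.83},
    {"xyz": [4,0.2,-1.5],"twist": [0,0,0],"jaw": 0.83},
    {"xyz": [4,0.2,-1.5],"twist": [0,0,0],"jaw": 0.83},
    {"xyz": [4,0.2,-1.5],"twist": [0,0,0],"jaw": 0.83},
    {"xyz": [4,0.2,-1.5],"twist": [0,0,0],"jaw": 0.83}
  ]
}}

```text
time_s: 7.95
tool_pos: [0.4678, 0.1789, 0.3755]
tool_rot: [-180.0, 0.0, -179.2]
force: [0.8, 0.2, -0.2]
grip_width: 0.0208
grasp_force: 0.0
```

```bash
python3 - <<'E'
from h import *
rel([[x,.178,.195] for x in(.49,.51,.52,.53,.54)])
b=shot("side","s4"); d=shot("wrist","w4")
im=np.hstack([d["img"][50:400,100:540,::-1],cv2.resize(b["img"][180:270,300:390,::-1],(350,350),interpolation=cv2.INTER_CUBIC)])
cv2.imwrite("pics/c4.png",im)
E
```

```text
[-2.21, -0.12, -0.15] [-0.0, 0.0, -0.2]
[-4.21, -0.15, -0.15] [-0.0, 0.0, -0.2]
[-5.21, -0.16, -0.15] [-0.0, 0.0, -0.2]
[-6.21, -0.18, -0.15] [-0.0, 0.0, -0.2]
[-7.21, -0.19, -0.15] [-0.0, 0.0, -0.2]
tip [0.4678 0.1789 0.1935] [-180.     0.  -179.2] F [ 0.8  0.2 -0.2] t 7.95
```

View pics/c4.png

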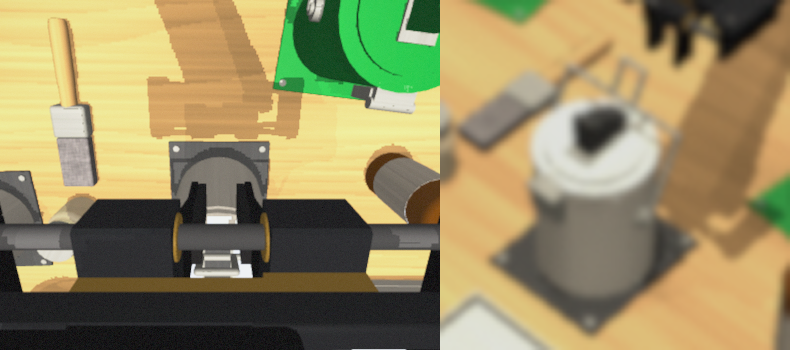

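The bail stayed up and the fingers are in front of the loop. I push it on.

Request:
{"name": "servo_tool", "arguments": {
  "plan": [
    {"xyz": [-1.0,0,0],"twist": [0,0,0],"jaw": 0.83},
    {"xyz": [-2.0,0,0],"twist": [0,0,0],"jaw": 0.83},
    {"xyz": [-2.6,-0.1,0],"twist": [0,0,0],"jaw": 0.83},
    {"xyz": [-3.2,-0.1,0],"twist": [0,0,0],"jaw": 0.83},
    {"xyz": [-3.8,-0.1,0],"twist": [0,0,0],"jaw": 0.83},
    {"xyz": [-4.2,-0.1,0],"twist": [0,0,0],"jaw": 0.83},
    {"xyz": [-4.2,-0.1,0],"twist": [0,0,0],"jaw": 0.83}
  ]
}}

```text
time_s: 8.63
tool_pos: [0.5103, 0.1785, 0.3756]
tool_rot: [-180.0, 0.0, -179.2]
force: [-0.4, 1.3, 0.4]
grip_width: 0.0149
grasp_force: 0.0
```

Request:
{"name": "servo_tool", "arguments": {
  "plan": [
    {"xyz": [-0.2,0,0],"twist": [0,0,0],"jaw": 0.83},
    {"xyz": [-0.4,0,0],"twist": [0,0,0],"jaw": 0.83},
    {"xyz": [-0.5,0,0],"twist": [0,0,0],"jaw": 0.83},
    {"xyz": [-0.5,0,0],"twist": [0,0,0],"jaw": 0.83}
  ]
}}

```text
time_s: 8.97
tool_pos: [0.5145, 0.1787, 0.3759]
tool_rot: [180.0, 0.0, -179.2]
force: [0.0, 0.5, 0.1]
grip_width: 0.0151
grasp_force: 0.0
```

Request:
{"name": "servo_tool", "arguments": {
  "plan": [
    {"xyz": [-0.2,0,0],"twist": [0,0,0],"jaw": 0.83},
    {"xyz": [-0.4,0,0],"twist": [0,0,0],"jaw": 0.83},
    {"xyz": [-0.5,0,0],"twist": [0,0,0],"jaw": 0.83},
    {"xyz": [-0.5,0,0],"twist": [0,0,0],"jaw": 0.83}
  ]
}}

```text
time_s: 9.3
tool_pos: [0.5197, 0.1787, 0.3758]
tool_rot: [180.0, 0.0, -179.2]
force: [0.1, 0.1, -0.2]
grip_width: 0.0149
grasp_force: 0.0
```

Request:
{"name": "servo_tool", "arguments": {
  "plan": [
    {"xyz": [-0.2,0,0],"twist": [0,0,0],"jaw": 0.83},
    {"xyz": [-0.4,0,0],"twist": [0,0,0],"jaw": 0.83},
    {"xyz": [-0.4,0,0],"twist": [0,0,0],"jaw": 0.83}
  ]
}}

```text
time_s: 9.55
tool_pos: [0.5238, 0.1788, 0.3758]
tool_rot: [180.0, 0.0, -179.2]
force: [0.2, 0.0, 0.3]
grip_width: 0.0151
grasp_force: 0.0
```

Request:
{"name": "servo_tool", "arguments": {
  "plan": [
    {"xyz": [-0.2,0,0],"twist": [0,0,0],"jaw": 0.83},
    {"xyz": [-0.3,0,0],"twist": [0,0,0],"jaw": 0.83},
    {"xyz": [-0.3,0,0],"twist": [0,0,0],"jaw": 0.83}
  ]
}}

```text
time_s: 9.8
tool_pos: [0.5267, 0.1788, 0.3758]
tool_rot: [180.0, 0.0, -179.2]
force: [0.7, 0.8, 0.7]
grip_width: 0.0149
grasp_force: 0.0
```

```bash
python3 - <<'E'
from h import *
b=shot("side","s5"); d=shot("wrist","w5")
im=np.hstack([d["img"][120:400,180:460,::-1],cv2.resize(b["img"][190:250,315:375,::-1],(420,420),interpolation=cv2.INTER_CUBIC)[:280]])
cv2.imwrite("pics/c5.png",im)
import fit
p=[.5602,.179,.02,0,0]
for a in(1.1,1.25,1.4,1.5): 
    u=proj(b,fit.W(p,fit.bail(a,.121,0)));v=proj(b,fit.W(p,fit.bail(a,.088,.0635))); print(a,((u-[315,190])*7+[280,0]).round(),((v-[315,190])*7+[280,0]).round())
E
```

```text
1.1 [533.  43.] [612. 166.]
1.25 [510.  51.] [596. 173.]
1.4 [486.  63.] [578. 183.]
1.5 [469.  74.] [566. 191.]
```

View pics/c5.png

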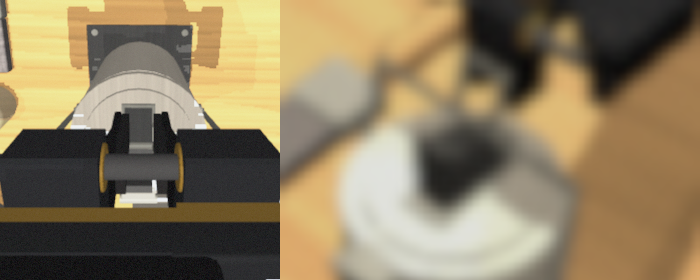

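The bail's bar end is at about (575,185) in the crop, which means roughly 1.4 rad. It is following the fingers and is just short of the ramp.

Request:
{"name": "servo_tool", "arguments": {
  "plan": [
    {"xyz": [-0.1,0,0],"twist": [0,0,0],"jaw": 0.83},
    {"xyz": [-0.2,0,0],"twist": [0,0,0],"jaw": 0.83},
    {"xyz": [-0.2,0,0],"twist": [0,0,0],"jaw": 0.83}
  ]
}}

```text
time_s: 10.15
tool_pos: [0.5286, 0.1789, 0.3758]
tool_rot: [180.0, 0.0, -179.2]
force: [-0.1, 1.2, -0.7]
grip_width: 0.0151
grasp_force: 0.1
```

Request:
{"name": "servo_tool", "arguments": {
  "plan": [
    {"xyz": [-0.1,0,0],"twist": [0,0,0],"jaw": 0.83},
    {"xyz": [-0.2,0,0],"twist": [0,0,0],"jaw": 0.83},
    {"xyz": [-0.2,0,0],"twist": [0,0,0],"jaw": 0.83}
  ]
}}

```text
time_s: 10.4
tool_pos: [0.5306, 0.1789, 0.3758]
tool_rot: [180.0, 0.0, -179.2]
force: [-0.6, -0.6, -0.5]
grip_width: 0.0148
grasp_force: 0.1
```

Request:
{"name": "servo_tool", "arguments": {
  "plan": [
    {"xyz": [-0.1,0,0],"twist": [0,0,0],"jaw": 0.83},
    {"xyz": [-0.2,0,0],"twist": [0,0,0],"jaw": 0.83},
    {"xyz": [-0.2,0,0],"twist": [0,0,0],"jaw": 0.83}
  ]
}}

```text
time_s: 10.65
tool_pos: [0.5326, 0.1789, 0.3758]
tool_rot: [180.0, 0.0, -179.2]
force: [0.8, -0.3, -0.3]
grip_width: 0.015
grasp_force: 0.0
```

Request:
{"name": "servo_tool", "arguments": {
  "plan": [
    {"xyz": [-0.1,0,0],"twist": [0,0,0],"jaw": 0.83},
    {"xyz": [-0.2,0,0],"twist": [0,0,0],"jaw": 0.83},
    {"xyz": [-0.2,0,0],"twist": [0,0,0],"jaw": 0.83}
  ]
}}

```text
time_s: 10.9
tool_pos: [0.5346, 0.179, 0.3758]
tool_rot: [180.0, 0.0, -179.2]
force: [-0.1, 0.2, -0.4]
grip_width: 0.0145
grasp_force: 0.0
```

Request:
{"name": "servo_tool", "arguments": {
  "plan": [
    {"xyz": [-0.1,0,0],"twist": [0,0,0],"jaw": 0.83},
    {"xyz": [-0.2,0,0],"twist": [0,0,0],"jaw": 0.83},
    {"xyz": [-0.2,0,0],"twist": [0,0,0],"jaw": 0.83}
  ]
}}

```text
time_s: 11.15
tool_pos: [0.5366, 0.179, 0.3758]
tool_rot: [180.0, 0.0, -179.2]
force: [0.3, -0.1, 0.7]
grip_width: 0.0148
grasp_force: 0.0
```

Request:
{"name": "servo_tool", "arguments": {
  "plan": [
    {"xyz": [-0.1,0,0],"twist": [0,0,0],"jaw": 0.83},
    {"xyz": [-0.2,0,0],"twist": [0,0,0],"jaw": 0.83},
    {"xyz": [-0.2,0,0],"twist": [0,0,0],"jaw": 0.83}
  ]
}}

```text
time_s: 11.4
tool_pos: [0.5383, 0.179, 0.3758]
tool_rot: [-180.0, -0.0, -179.2]
force: [-1.4, 0.1, 1.2]
grip_width: 0.0148
grasp_force: 0.9
```

Request:
{"name": "servo_tool", "arguments": {
  "plan": [
    {"xyz": [-0.1,0,0],"twist": [0,0,0],"jaw": 0.83},
    {"xyz": [-0.15,0,0],"twist": [0,0,0],"jaw": 0.83},
    {"xyz": [-0.15,0,0],"twist": [0,0,0],"jaw": 0.83}
  ]
}}

```text
time_s: 11.65
tool_pos: [0.5396, 0.1791, 0.3758]
tool_rot: [-180.0, -0.1, -179.2]
force: [-4.4, -1.1, 3.0]
grip_width: 0.0152
grasp_force: 2.3
```

Ramp contact now: Fx is −4.4 N and rising. I keep going in small steps.

Request:
{"name": "servo_tool", "arguments": {
  "plan": [
    {"xyz": [-0.1,0,0],"twist": [0,0,0],"jaw": 0.83},
    {"xyz": [-0.15,0,0],"twist": [0,0,0],"jaw": 0.83},
    {"xyz": [-0.15,0,0],"twist": [0,0,0],"jaw": 0.83}
  ]
}}

```text
time_s: 11.9
tool_pos: [0.5409, 0.1791, 0.3759]
tool_rot: [-180.0, -0.1, -179.2]
force: [-6.7, -0.5, 4.7]
grip_width: 0.0147
grasp_force: 3.0
```

Request:
{"name": "servo_tool", "arguments": {
  "plan": [
    {"xyz": [-0.1,0,0],"twist": [0,0,0],"jaw": 0.83},
    {"xyz": [-0.1,0,0],"twist": [0,0,0],"jaw": 0.83}
  ]
}}

```text
time_s: 12.07
tool_pos: [0.5417, 0.1791, 0.3759]
tool_rot: [-180.0, -0.2, -179.2]
force: [-6.9, -1.0, 4.7]
grip_width: 0.0149
grasp_force: 3.5
```

Request:
{"name": "servo_tool", "arguments": {
  "plan": [
    {"xyz": [-0.1,0,0],"twist": [0,0,0],"jaw": 0.83},
    {"xyz": [-0.1,0,0],"twist": [0,0,0],"jaw": 0.83}
  ]
}}

```text
time_s: 12.23
tool_pos: [0.5425, 0.1791, 0.376]
tool_rot: [-180.0, -0.2, -179.2]
force: [-7.8, -0.7, 5.6]
grip_width: 0.0147
grasp_force: 4.0
```

Request:
{"name": "servo_tool", "arguments": {
  "plan": [
    {"xyz": [-0.1,0,0],"twist": [0,0,0],"jaw": 0.83},
    {"xyz": [-0.1,0,0],"twist": [0,0,0],"jaw": 0.83}
  ]
}}

```text
time_s: 12.4
tool_pos: [0.5433, 0.1792, 0.376]
tool_rot: [-180.0, -0.2, -179.1]
force: [-8.8, -0.8, 6.6]
grip_width: 0.0147
grasp_force: 4.6
```

Request:
{"name": "servo_tool", "arguments": {
  "plan": [
    {"xyz": [-0.1,0,0],"twist": [0,0,0],"jaw": 0.83},
    {"xyz": [-0.1,0,0],"twist": [0,0,0],"jaw": 0.83}
  ]
}}

```text
time_s: 12.57
tool_pos: [0.544, 0.1792, 0.376]
tool_rot: [-180.0, -0.3, -179.1]
force: [-10.8, -0.6, 7.7]
grip_width: 0.0151
grasp_force: 5.3
```

Request:
{"name": "servo_tool", "arguments": {
  "plan": [
    {"xyz": [-0.1,0,0],"twist": [0,0,0],"jaw": 0.83},
    {"xyz": [-0.1,0,0],"twist": [0,0,0],"jaw": 0.83}
  ]
}}

```text
time_s: 12.73
tool_pos: [0.5448, 0.1792, 0.3761]
tool_rot: [-180.0, -0.3, -179.1]
force: [-12.4, -2.1, 8.9]
grip_width: 0.015
grasp_force: 5.9
```

Request:
{"name": "servo_tool", "arguments": {
  "plan": [
    {"xyz": [-0.1,0,0],"twist": [0,0,0],"jaw": 0.83},
    {"xyz": [-0.1,0,0],"twist": [0,0,0],"jaw": 0.83}
  ]
}}

```text
time_s: 12.9
tool_pos: [0.5475, 0.1792, 0.3758]
tool_rot: [180.0, 0.0, -179.1]
force: [0.1, 0.3, 0.1]
grip_width: 0.0148
grasp_force: 0.0
```

Request:
{"name": "servo_tool", "arguments": {
  "plan": [
    {"xyz": [-0.1,0,0],"twist": [0,0,0],"jaw": 0.83},
    {"xyz": [-0.1,0,0],"twist": [0,0,0],"jaw": 0.83}
  ]
}}

```text
time_s: 13.07
tool_pos: [0.549, 0.1791, 0.3758]
tool_rot: [180.0, 0.1, -179.2]
force: [-0.1, -0.7, -0.6]
grip_width: 0.015
grasp_force: 0.0
```

The force dropped to zero, so the bail has snapped. I retreat clear and check.

Request:
{"name": "servo_tool", "arguments": {
  "plan": [
    {"xyz": [2,0,0],"twist": [0,0,0],"jaw": 0.83},
    {"xyz": [5,0,0],"twist": [0,0,0],"jaw": 0.83},
    {"xyz": [9,0,-2],"twist": [0,0,0],"jaw": 0.83},
    {"xyz": [9,0,-6],"twist": [0,0,0],"jaw": 0.83},
    {"xyz": [9,0,-10],"twist": [0,0,0],"jaw": 0.83},
    {"xyz": [9,0,-10],"twist": [0,0,0],"jaw": 0.83},
    {"xyz": [9,0,-10],"twist": [0,0,0],"jaw": 0.83},
    {"xyz": [9,0,-10],"twist": [0,0,0],"jaw": 0.83}
  ]
}}

```text
time_s: 13.73
tool_pos: [0.4586, 0.1778, 0.4757]
tool_rot: [180.0, 0.1, -179.2]
force: [0.3, -0.0, -0.7]
grip_width: 0.0145
grasp_force: 0.0
```

```bash
python3 - <<'E'
from h import *
b=shot("side","s6"); d=shot("wrist","w6")
im=np.hstack([d["img"][120:400,180:460,::-1],cv2.resize(b["img"][190:250,315:375,::-1],(420,420),interpolation=cv2.INTER_CUBIC)[:280]])
cv2.imwrite("pics/c6.png",im)
import fit
p=[.5602,.179,.02,0,0]
for a in(1.4,1.5,1.6): 
    u=proj(b,fit.W(p,fit.bail(a,.121,0)));v=proj(b,fit.W(p,fit.bail(a,.088,.0635))); print(a,((u-[315,190])*7+[280,0]).round(),((v-[315,190])*7+[280,0]).round())
E
```

```text
1.4 [486.  63.] [578. 183.]
1.5 [469.  74.] [566. 191.]
1.6 [452.  88.] [554. 201.]
```

View pics/c6.png

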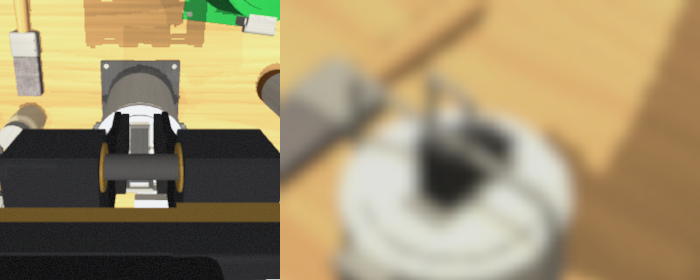

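The bail now stands on the saddle, with its loop top at about (440,85) and its left corner at about (550,205). That matches roughly 1.6 rad, so it is home, and the gripper is clear.

```bash
python3 -c "
from cell import env
print(env.sign_off())"
```

```text
the job is handed in; nothing more can be done
None
```

The open canister's lid is down on its seal and its bail has snapped home over the crest at about 1.6 rad. The push peaked near 15 N, the gripper is clear, and the job is handed in; no verdict came back.

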